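# Find the tired spring under a clay printer's build plate and tag it

### The arm

A 6-joint arm with a two-finger parallel gripper is mounted at the origin on the work surface. World frame = base frame: x ahead of the robot, y to its left, z up, the work surface at z = 0. Lengths are in m, angles in rad, forces in N, time in s.
With the tool pointing down it reaches from about 0.375 to 0.9 m from the base axis. Payload 3.1 kg.
Tool frame: the origin (TCP) lies on the centre line of the jaws, within the pads' length; the fingertips stand 22 mm ahead of it and the grasp point (between the pads) lies 3 mm ahead of it (bot.tip_extent is the distance from the TCP to the fingertips, in m); x points along the fingers, y is the direction in which the jaws open and shut, and the axes are right-handed (so a half turn about x gives the same grasp; the last joint's range is limited). The gripper opens to 87 mm and grips with 3 to 60 N. Pads are 19 mm wide; open, the fingers measure 117 mm over their backs; the gripper's body (75 mm by 190 mm) begins 51 mm behind the grasp point.
Start: joints at [-1.282, 0.527, 1.433, -0, 1.181, -0.178], TCP at [0.282, -0.558, 0.245] pointing down, gripper open.
Joint ranges: [-3.08, 3.08], [-0.75, 2.2], [0.22, 2.44], [-1.43, 4.57], [0, 2.65], [-2.85, 2.85]. Speed limits (rad/s): [2.79, 2.79, 3.14, 3.14, 3.14, 3.14].

### API

Orientations are given as [roll, pitch, yaw] about the fixed x, y, z axes, in that order (R = Rz(yaw) Ry(pitch) Rx(roll)).
In Python, from station import bot, eyes, ticket gives the robot as it stands.
- The arm moves only by the tool servo_tool, never from a script. Its argument "moves" is a list of rows, each a list of 7 numbers: the turn, a rotation vector about the tool's x, y, z in degrees, then the shift along the tool's x, y, z in mm, then the opening, from 0 (shut) to 1 (fully open). In form: [[ax, ay, az, tx, ty, tz, gripper], ...]. A call has 1 to 20 rows; each row shifts and turns the commanded pose from where the row before left it, along the tool's axes as they then stand; what a row does not reach is not made up. A row lasts 1/10 s, in which the tool goes at most 50 mm and 8.59 degrees, less where a joint would pass 70% of its speed; a pose out of reach is approached as far as the arm can. A call with a gripper value outside its range is refused whole. The fingers move at their own pace and stop on an object; the grip force is fixed at half the most. Time passes only in rows, so rows that do not move let the fingers close. It gives the time, the measured TCP pose, the force and the opening at its end, in the units of the state.
- bot.read_state(): the state, without advancing time (a new reading comes with each control period).
- eyes.capture(name): name is "side" or "top"; returns a dict with "img" (384x512x3 uint8, red, green, blue), "z_map" (384x512 float32, m along the optical axis (not along the pixel's ray), 0 where there is no reading), "fx", "fy", "cx", "cy" (pixels), "R" (3x3) and "t" (3): a world point X has camera coordinates R X + t. Camera axes: x right, y down, z forward; pixel columns grow to the right and rows downward; lengths in m; the calibration is good to about 2 mm. A picture is of the moment at which its call begins.
- ticket.hand_in(): hands the job in, once; it reports no verdict.
The state is a dict: "time": time; "joints": joint angles; "qvel": joint speeds; "tau": joint torques, N m; "eef_pos": TCP position; "ee_rot": TCP orientation; "contact_force": force on the tool from outside, world axes, zero at the start; "wrist_torque": the same for the moment, N m; "width": finger opening in m.
Only numpy, scipy, OpenCV 4.12 (cv2) and the standard library are available. Lean on these libraries where they do the work, as an engineer would, in place of code of your own. Each camera call takes 0.05 s, during which the arm holds its last target.

### The job

The build plate is off the clay printer's bed carriage, and one of the three sprung supports has gone soft. Press each of the three round pads gently but well down with the closed fingertips and let it up again, to feel which gives most, then push the red tag of that softest support down flat so that its spring gets changed. Leave the other two tags standing, pick nothing up and do not disturb the things lying around.

Things in the scene. Friction and masses are not known exactly. Their poses are not given: they have to be found in the camera images.
- carriage: Bed carriage of a clay printer with its build plate taken off, fixed to the bench: a grey plate 280 x 320 mm on two aluminium rails (360 mm long, along its x) with black end blocks. Origin: on the bench under the plate's centre; the plate's top is 62 mm above it. Three sprung supports stand on the plate in a triangle.
- pad_place_left (a point): Fixed point: centre of the flat top, as it stands untouched, of the pad on the left support (as seen from the robot), 44 mm above the carriage plate. The pad is 44 mm across, black rubber on an aluminium cap, over a coil spring on a dark flange 60 mm square; it goes straight down. The three supports are alike to the eye. Axes as the carriage.
- tag_place_left (a point): Fixed point 55 mm in the carriage's +x from the axis of the left pad: upper face of its red tag when flat, 15.5 mm above the plate. Pressing straight down to here turns the tag down. Tag 32 mm wide, 3 mm thick; hinge pin along y, 21 mm nearer the pad, 1.5 mm lower than this point; free edge 45 mm from the pin. Standing, it leans to +x 0.6 to 0.75 rad from vertical, above this point.
- pad_place_right (a point): Fixed point: centre of the flat top, as it stands untouched, of the pad on the right support (as seen from the robot), 44 mm above the carriage plate. The pad is 44 mm across, black rubber on an aluminium cap, over a coil spring on a dark flange 60 mm square; it goes straight down. The three supports are alike to the eye. Axes as the carriage.
- tag_place_right (a point): Fixed point 55 mm in the carriage's +x from the axis of the right pad: upper face of its red tag when flat, 15.5 mm above the plate. Pressing straight down to here turns the tag down. Tag 32 mm wide, 3 mm thick; hinge pin along y, 21 mm nearer the pad, 1.5 mm lower than this point; free edge 45 mm from the pin. Standing, it leans to +x 0.6 to 0.75 rad from vertical, above this point.
- pad_place_far (a point): Fixed point: centre of the flat top, as it stands untouched, of the pad on the far support (farthest from the robot, between the other two), 44 mm above the carriage plate. The pad is 44 mm across, black rubber on an aluminium cap, over a coil spring on a dark flange 60 mm square; it goes straight down. The three supports are alike to the eye. Axes as the carriage.
- tag_place_far (a point): Fixed point 55 mm in the carriage's +x from the axis of the far pad: upper face of its red tag when flat, 15.5 mm above the plate. Pressing straight down to here turns the tag down. Tag 32 mm wide, 3 mm thick; hinge pin along y, 21 mm nearer the pad, 1.5 mm lower than this point; free edge 45 mm from the pin. Standing, it leans to +x 0.6 to 0.75 rad from vertical, above this point.
- pad_a (a joint): How far a pad (same support as tag_a; its place changes from run to run) is down, m: 0 untouched, 0.014 at its stop. Starts to move at about 2 N, then gives about 0.7 mm per N if sound, 1.8 if tired. Let up, it springs back but, as the guide rubs, not fully: it rests about 1.5 mm down if sound, 4 mm if tired (once pressed at least that far).
- pad_b (a joint): How far a pad (same support as tag_b; its place changes from run to run) is down, m: 0 untouched, 0.014 at its stop. Starts to move at about 2 N, then gives about 0.7 mm per N if sound, 1.8 if tired. Let up, it springs back but, as the guide rubs, not fully: it rests about 1.5 mm down if sound, 4 mm if tired (once pressed at least that far).
- pad_c (a joint): How far a pad (same support as tag_c; its place changes from run to run) is down, m: 0 untouched, 0.014 at its stop. Starts to move at about 2 N, then gives about 0.7 mm per N if sound, 1.8 if tired. Let up, it springs back but, as the guide rubs, not fully: it rests about 1.5 mm down if sound, 4 mm if tired (once pressed at least that far).
- tag_a (a joint): Angle of the tag on the same support as pad_a, rad: 0 standing (it starts at 0 to 0.15), 0.95 flat down at its stop. A stiff hinge: 1 to 2 N on the free edge moves it, and it stays where it is left.
- tag_b (a joint): Angle of the tag on the same support as pad_b, rad: 0 standing (it starts at 0 to 0.15), 0.95 flat down at its stop. A stiff hinge: 1 to 2 N on the free edge moves it, and it stays where it is left.
- tag_c (a joint): Angle of the tag on the same support as pad_c, rad: 0 standing (it starts at 0 to 0.15), 0.95 flat down at its stop. A stiff hinge: 1 to 2 N on the free edge moves it, and it stays where it is left.
- test_cup: Loose small terracotta cup standing on the carriage plate near a corner, 56 mm across at the rim, 52 mm high. Origin: centre of its underside. Not to be disturbed.
- nozzle: Loose black nozzle cone with a brass tip, standing on its wide end on the carriage plate near a corner, 42 mm across, 44 mm high. Origin: centre of its underside. Not to be disturbed.
- screwdriver: Loose screwdriver with a yellow handle, 170 mm long, lying on the bench along its own x beside the carriage. Origin: middle of its length, underside. Not to be disturbed.

How it is judged:
By the outcome, as a careful person would: the job done as asked, in the order asked, and still so for the second after the job is handed in, with the robot touching nothing.
It also fails if it takes over 51 s, if anything falls off the work surface, if the arm or the gripper's body presses on something with over 40 N, if the wrist force passes 120 N, or if a joint passes its speed limit or range.

## Working session

There is one attempt and no reset: what is moved stays moved. The work goes in short steps, Python scripts to look and compute and a tool call to move; the robot and the scene stay as the last step left them, time stands still between calls to the robot, and variables do not carry over. Pictures are saved under pics/ and viewed, and the job is handed in when it is done.

Besides the shell and the picture viewer there is one more tool, called as name([rows], argument=value, ...), one row to a line, values as JSON. servo_tool: Moves the arm, as the interface text tells. Its arguments: {"type":"object","properties":{"moves":{"type":"array"}},"required":["moves"]}

```bash
ls; mkdir -p pics; python3 - <<'E'
from station import bot, eyes, ticket
import cv2,numpy as np,pickle
s=bot.read_state(); print(s); print(bot.tip_extent)
for n in("side","top"):
    c=eyes.capture(n); pickle.dump(c,open(f"{n}0.pkl","wb"))
    cv2.imwrite(f"pics/{n}0.png",cv2.resize(c["img"][:,:,::-1],None,fx=1.5,fy=1.5,interpolation=cv2.INTER_CUBIC))
    print(n,c["fx"],c["cx"],c["cy"],-c["R"].T@c["t"],c["R"])
E
```

```text
pics
{'time': 0.0, 'joints': array([-1.28149547e+00,  5.28495094e-01,  1.43385841e+00,  2.12868864e-06,
        1.18143747e+00, -1.78490974e-01]), 'qvel': array([0.00029645, 0.00015242, 0.00061181, 0.00100174, 0.00122267,
       0.00033313]), 'tau': array([-6.95508716e-04, -4.40045106e+01, -1.76589704e+01,  6.31265296e-02,
        5.83059294e-02, -1.55590633e-04]), 'eef_pos': array([ 0.28165871, -0.55717959,  0.24356779]), 'ee_rot': array([-1.75018234,  1.568598  ,  1.85920134]), 'contact_force': array([0.25121571, 0.15042342, 0.45135511]), 'wrist_torque': array([ 0.00929211,  0.00993517, -0.02822241]), 'width': 0.08725500335455687}
0.022
side 384.78882068683555 255.14027698258707 188.35223897539095 [0.26925902 0.5403756  0.76765408] [[-0.81826817 -0.57479918  0.00656537]
 [-0.4505611   0.63422995 -0.628289  ]
 [ 0.35697605 -0.51706699 -0.77795233]]
top 452.885914301432 252.08819470902216 189.68740056737354 [0.50440013 0.07360009 1.07963769] [[ 0.02180481 -0.99975632  0.00344347]
 [-0.99489635 -0.02203796 -0.09846618]
 [ 0.09851807 -0.00127886 -0.99513444]]
```

View pics/top0.png

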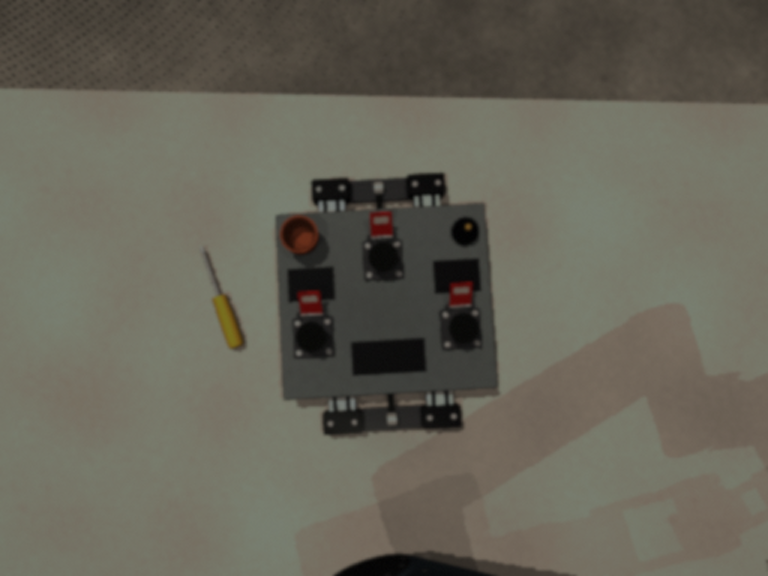

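View pics/side0.png

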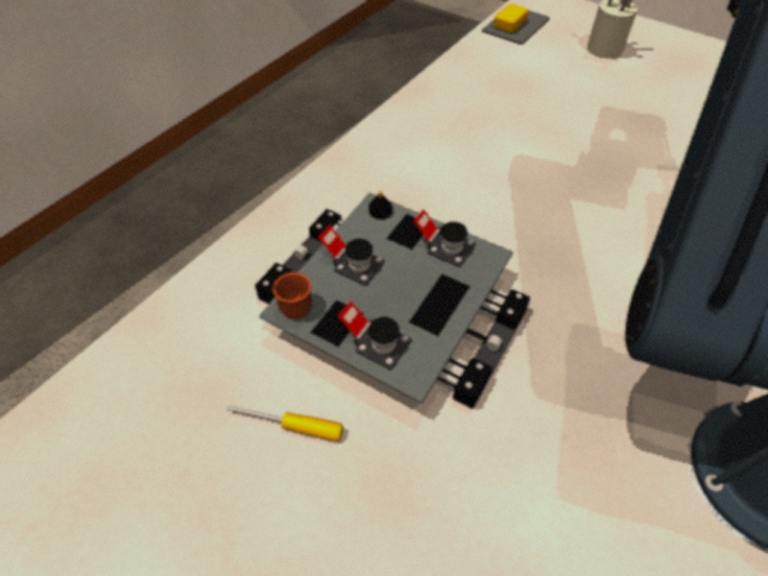

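The top view shows the left pad at about (209,224) in native pixels, the right pad at (309,219) and the far pad at (255,172). The red tags lie beyond each pad, in world +x. The cup is at (200,157), the nozzle at (310,155), and the screwdriver is to the left.

```bash
cat > h.py <<'E'
import numpy as np,cv2,pickle
def cloud(c):
    z=c["z_map"];v,u=np.mgrid[:z.shape[0],:z.shape[1]]
    P=np.stack([(u-c["cx"])/c["fx"]*z,(v-c["cy"])/c["fy"]*z,z],-1)
    return (P-c["t"])@c["R"]   # R^T(P-t)
E
python3 - <<'E'
from h import *
for n in("top","side"):
    c=pickle.load(open(n+"0.pkl","rb"));W=cloud(c);ok=c["z_map"]>0
    reg=ok&(W[...,0]>.3)&(W[...,0]<.95)&(abs(W[...,1]-.05)<.3)
    print(n,"bench",np.median(W[...,2][reg&(W[...,2]<.02)]))
    pl=reg&(abs(W[...,2]-.062)<.006); print("plate z",np.median(W[...,2][pl]))
    r=cv2.minAreaRect((W[...,:2][pl]*1000).astype(np.float32)); print("rect",r)
    d=c["img"].astype(int).max(-1)<60
    m=(reg&(abs(W[...,2]-.106)<.006)).astype(np.uint8)
    k,l,st,ce=cv2.connectedComponentsWithStats(m)
    for i in range(1,k):
        if st[i,4]<40: continue
        q=W[l==i]; e=cv2.minEnclosingCircle((q[:,:2]*1000).astype(np.float32))
        print(ce[i],st[i],q.mean(0).round(4),np.median(q,0).round(4),e)
    img=c["img"].astype(int); red=(reg&(img[...,0]>110)&(img[...,1]<60)).astype(np.uint8)
    k,l,st,ce=cv2.connectedComponentsWithStats(red)
    for i in range(1,k):
        if st[i,4]<40: continue
        q=W[l==i]; print("red",ce[i].round(1),st[i,4],q.mean(0).round(4),np.percentile(q,[3,97],axis=0).round(4).tolist())
    y,x=(100,150) if n=="top" else (110,160)
    cv2.imwrite(f"pics/{n}crop.png",cv2.resize(c["img"][y:y+190,x:x+210,::-1],None,fx=3.6,fy=3.1,interpolation=cv2.INTER_CUBIC))
E
```

```text
top bench -0.00034492461301948314
plate z 0.061776776355799805
rect ((583.5950927734375, 61.209999084472656), (280.35552978515625, 320.55029296875), 4.525494575500488)
[254.08045977 143.70114943] [247 141  15   7  87] [0.7019 0.0702 0.1053] [0.7019 0.0703 0.1054] ((701.141845703125, 70.39846801757812), 16.409786224365234)
[196.06185567 153.1443299 ] [187 144  23  24  97] [0.6779 0.1959 0.1069] [0.6836 0.1993 0.1073] ((672.4819946289062, 190.0988311767578), 26.609773635864258)
[255.46349206 170.47619048] [246 161  20  20 315] [0.6429 0.0659 0.1054] [0.6432 0.0665 0.1055] ((643.3679809570312, 66.02752685546875), 21.789104461669922)
[307.5        190.47368421] [301 188  14   7  76] [ 0.6018 -0.0475  0.1056] [ 0.6023 -0.0477  0.1055] ((601.97412109375, -47.34352111816406), 14.62942886352539)
[205.65853659 196.41463415] [199 194  15   7  82] [0.5841 0.1722 0.1051] [0.5847 0.1726 0.1052] ((584.0380859375, 171.69332885742188), 16.207868576049805)
[309.4625  218.10625] [300 208  20  21 320] [ 0.5422 -0.0523  0.1055] [ 0.5424 -0.0516  0.1056] ((542.5718383789062, -52.68304443359375), 21.93207
[... 1290 characters left out ...]
777778 207.76666667] [226 201  13  14  90] [0.5829 0.1723 0.1056] [0.5828 0.1723 0.1058] ((584.0322875976562, 172.14712524414062), 16.58390235900879)
[255.81045752 219.79411765] [246 211  21  19 306] [0.5234 0.1686 0.1065] [0.5233 0.1687 0.1067] ((524.206298828125, 166.89816284179688), 22.62678337097168)
red [283.7 150.8] 102 [ 0.5897 -0.0454  0.0929] [[0.5782, -0.0619, 0.0804], [0.6056, -0.0314, 0.1102]]
red [221.6 161.8] 137 [0.6915 0.0711 0.0919] [[0.6793, 0.0542, 0.0617], [0.707, 0.0862, 0.1104]]
red [194.2 192.4] 103 [0.6759 0.1863 0.1046] [[0.6464, 0.1656, 0.0671], [0.698, 0.2142, 0.1166]]
red [235.7 213. ] 172 [0.5738 0.1715 0.093 ] [[0.5612, 0.1555, 0.0637], [0.5908, 0.1868, 0.1104]]
```

View pics/topcrop.png

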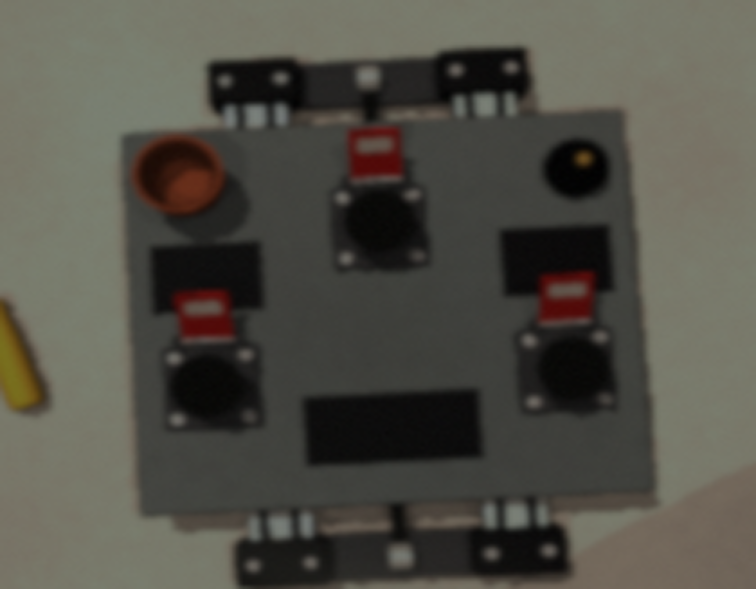

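```bash
cat >> h.py <<'E'
from scipy.spatial.transform import Rotation as Ro
T=dict(padR=(.542,-.0517),padF=(.6427,.0665),padL=(.5247,.1669),tagR=(.5968,-.0473),tagF=(.6975,.0708),tagL=(.5795,.1712))
def rep(*names):
    from station import bot
    s=bot.read_state();R=Ro.from_euler("xyz",s["ee_rot"]).as_matrix()
    p=s["eef_pos"]; print("t",round(s["time"],2),"p",p.round(4),"tip z",round(p[2]+R[2,0]*bot.tip_extent,4),"F",s["contact_force"].round(2),"w",round(s["width"],4),"J",s["joints"].round(2)); print(R.round(4))
    for n in names:
        d=R.T@np.r_[np.array(T[n])-p[:2],0]; print(n,(d*1000).round(1))
    # turn about tool x to put y on carriage y (mod 180)
    cy=np.array([-np.sin(.079),np.cos(.079),0]); a=R.T@cy
    print("turn about x deg",np.degrees(np.arctan2(a[2],a[1])))
E
python3 -c "
from h import *
rep(*T)"
```

```text
t 0.1 p [ 0.2817 -0.5573  0.2437] tip z 0.2217 F [-0.76 -0.73 -0.05] w 0.0869 J [-1.28  0.53  1.43 -0.    1.18 -0.18]
[[-5.000e-04  4.509e-01 -8.926e-01]
 [ 1.800e-03 -8.926e-01 -4.509e-01]
 [-1.000e+00 -1.900e-03 -3.000e-04]]
padR [   0.8 -333.9 -460.3]
padF [   0.9 -394.  -603.5]
padL [   1.2 -536.8 -543.5]
tagR [   0.8 -313.1 -511.2]
tagF [   0.9 -373.1 -654.4]
tagL [   1.2 -515.9 -594.3]
turn about x deg -157.72494884308267
```

servo_tool([
  [0,0,0,0,-10,-14,0],
  [0,0,0,0,-20,-28,0],
  [0,0,0,0,-28,-38,0],
  [0,0,0,0,-28,-38,0],
  [0,0,0,0,-28,-38,0],
  [0,0,0,0,-28,-38,0],
  [0,0,0,0,-28,-38,0],
  [0,0,0,0,-28,-38,0],
  [0,0,0,0,-28,-38,0],
  [0,0,0,0,-28,-38,0],
  [0,0,0,0,-28,-38,0],
  [0,0,0,0,-28,-38,0],
  [0,0,0,0,-24,-36,0],
  [7.4,0,0,0,0,0,0],
  [7.4,0,0,0,0,0,0],
  [7.5,0,0,0,0,0,0],
  [0,0,0,0,0,0,0],
  [0,0,0,0,0,0,0],
])

```text
time: 1.9
eef_pos: [0.5394, -0.0524, 0.2444]
ee_rot: [-0.639, 1.57, 2.585]
contact_force: [-0.2, 0.3, 0.2]
width: 0.0008
```

```bash
python3 -c "
from h import *
rep(*T)"
```

```text
t 1.9 p [ 0.5394 -0.0524  0.2444] tip z 0.2224 F [-0.22  0.26  0.16] w 0.0008 J [-0.3   0.42  1.64  0.    1.08  1.19]
[[-7.000e-04  8.170e-02 -9.967e-01]
 [ 5.000e-04 -9.967e-01 -8.170e-02]
 [-1.000e+00 -5.000e-04  7.000e-04]]
padR [-0.  -0.5 -2.7]
padF [  -0.  -110.1 -112.7]
padL [ 1.000e-01 -2.198e+02 -3.300e+00]
tagR [ -0.   -0.4 -57.6]
tagF [-1.000e-01 -1.099e+02 -1.676e+02]
tagL [ 1.000e-01 -2.196e+02 -5.820e+01]
turn about x deg -179.84116936445687
```

servo_tool([
  [0,0,0,30,-0.5,-2.7,0],
  [0,0,0,40,0,0,0],
  [0,0,0,30,0,0,0],
  [0,0,0,12,0,0,0],
  [0,0,0,0,0,0,0],
  [0,0,0,0,0,0,0],
])

```text
time: 2.5
eef_pos: [0.5434, -0.0527, 0.1334]
ee_rot: [2.806, 1.569, -0.257]
contact_force: [-0.7, -0.1, 0.4]
width: 0.0003
```

servo_tool([
  [0,0,0,2,0,0,0],
  [0,0,0,2,0,0,0],
  [0,0,0,2,0,0,0],
  [0,0,0,1,0,0,0],
  [0,0,0,0,0,0,0],
  [0,0,0,0,0,0,0],
  [0,0,0,0,0,0,0],
])

```text
time: 3.2
eef_pos: [0.5434, -0.0527, 0.1261]
ee_rot: [2.787, 1.569, -0.276]
contact_force: [0.5, 0.4, 5.3]
width: 0.0006
```

servo_tool([
  [0,0,0,1,0,0,0],
  [0,0,0,1,0,0,0],
  [0,0,0,1,0,0,0],
  [0,0,0,0,0,0,0],
  [0,0,0,0,0,0,0],
  [0,0,0,0,0,0,0],
])

```text
time: 3.8
eef_pos: [0.5434, -0.0527, 0.1232]
ee_rot: [2.788, 1.569, -0.275]
contact_force: [0.6, 0.7, 6.8]
width: 0.0003
```

servo_tool([
  [0,0,0,1,0,0,0],
  [0,0,0,1,0,0,0],
  [0,0,0,1,0,0,0],
  [0,0,0,1,0,0,0],
  [0,0,0,0,0,0,0],
  [0,0,0,0,0,0,0],
  [0,0,0,0,0,0,0],
])

```text
time: 4.5
eef_pos: [0.5434, -0.0527, 0.1199]
ee_rot: [2.751, 1.569, -0.312]
contact_force: [-0.2, -0.3, 11.6]
width: 0.0009
```

servo_tool([
  [0,0,0,1,0,0,0],
  [0,0,0,1,0,0,0],
  [0,0,0,0,0,0,0],
  [0,0,0,0,0,0,0],
  [0,0,0,0,0,0,0],
])

```text
time: 5.0
eef_pos: [0.5435, -0.0527, 0.1183]
ee_rot: [2.745, 1.568, -0.318]
contact_force: [-1.4, 0.4, 14.3]
width: 0.0005
```

servo_tool([
  [0,0,0,0,0,0,0],
  [0,0,0,0,0,0,0],
])

```text
time: 5.2
eef_pos: [0.5434, -0.0527, 0.1183]
ee_rot: [2.744, 1.568, -0.319]
contact_force: [-1.0, 0.8, 15.3]
width: 0.0003
```

servo_tool([
  [0,0,0,-3,0,0,0],
  [0,0,0,-4,0,0,0],
  [0,0,0,-5,0,0,0],
  [0,0,0,-10,0,0,0],
  [0,0,0,-20,0,0,0],
  [0,0,0,0,0,0,0],
])

```text
time: 5.8
eef_pos: [0.5437, -0.0527, 0.1603]
ee_rot: [2.757, 1.567, -0.306]
contact_force: [0.2, 0.1, -0.8]
width: 0.0005
```

```bash
python3 -c "
from h import *
rep(*T)"
```

```text
t 5.8 p [ 0.5437 -0.0527  0.1603] tip z 0.1383 F [ 0.19  0.13 -0.75] w 0.0005 J [-0.3   0.54  1.71 -0.    0.89  1.19]
[[ 0.0033  0.0786 -0.9969]
 [-0.001  -0.9969 -0.0786]
 [-1.      0.0013 -0.0032]]
padR [-0.  -1.2  1.6]
padF [   0.2 -111.1 -108.1]
padL [  -0.3 -220.4    1.7]
tagR [  0.2  -1.2 -53.4]
tagF [   0.4 -111.1 -163. ]
tagL [-1.000e-01 -2.204e+02 -5.330e+01]
turn about x deg 179.98311610312336
```

Right: about 9.5 mm down at 15 N, so it is probably sound. Far pad next.

servo_tool([
  [0,0,0,-5,-11,-11,0],
  [0,0,0,0,-25,-24,0],
  [0,0,0,0,-30,-30,0],
  [0,0,0,0,-25,-24,0],
  [0,0,0,0,-14,-13,0],
  [0,0,0,0,-6,-6,0],
  [0,0,0,0,0,0,0],
  [0,0,0,10,0,0,0],
  [0,0,0,15,0,0,0],
  [0,0,0,4,0,0,0],
  [0,0,0,0,0,0,0],
  [0,0,0,0,0,0,0],
])

```text
time: 7.0
eef_pos: [0.6414, 0.0661, 0.1343]
ee_rot: [-0.107, 1.57, 3.112]
contact_force: [-0.9, -1.0, -0.1]
width: 0.0004
```

```bash
python3 -c "
from h import *
rep('padF')"
```

```text
t 7.0 p [0.6414 0.0661 0.1343] tip z 0.1123 F [-0.93 -1.02 -0.1 ] w 0.0004 J [-0.07  0.69  1.47 -0.    0.99  1.42]
[[-6.00e-04  7.77e-02 -9.97e-01]
 [ 0.00e+00 -9.97e-01 -7.77e-02]
 [-1.00e+00 -1.00e-04  6.00e-04]]
padF [-0.  -0.3 -1.3]
turn about x deg 179.93065150614294
```

Go to the same depth as before (TCP z 0.1183), in two stages.

servo_tool([
  [0,0,0,3,0,-1,0],
  [0,0,0,3,0,0,0],
  [0,0,0,2,0,0,0],
  [0,0,0,1.5,0,0,0],
  [0,0,0,1.5,0,0,0],
  [0,0,0,0,0,0,0],
  [0,0,0,0,0,0,0],
  [0,0,0,0,0,0,0],
])

```text
time: 7.8
eef_pos: [0.6431, 0.0666, 0.1239]
ee_rot: [2.888, 1.57, -0.175]
contact_force: [0.7, -1.2, 3.7]
width: 0.0001
```

servo_tool([
  [0,0,0,1.5,0,0,0],
  [0,0,0,1.5,0,0,0],
  [0,0,0,1,0,0,0],
  [0,0,0,1,0,0,0],
  [0,0,0,0,0,0,0],
  [0,0,0,0,0,0,0],
  [0,0,0,0,0,0,0],
])

```text
time: 8.5
eef_pos: [0.6431, 0.0667, 0.119]
ee_rot: [2.924, 1.57, -0.139]
contact_force: [-0.7, -0.4, 5.4]
width: 0.0003
```

servo_tool([
  [0,0,0,0,0,0,0],
  [0,0,0,0,0,0,0],
])

```text
time: 8.7
eef_pos: [0.6431, 0.0667, 0.119]
ee_rot: [2.934, 1.57, -0.129]
contact_force: [1.2, -1.2, 5.6]
width: 0.0004
```

Far: only about 5.5 N at 9 mm, so it is soft. Now I let it up and press the left pad.

servo_tool([
  [0,0,0,1,0,0,0],
  [0,0,0,0,0,0,0],
  [0,0,0,0,0,0,0],
])

```text
time: 9.0
eef_pos: [0.6431, 0.0666, 0.1181]
ee_rot: [2.906, 1.57, -0.157]
contact_force: [-0.5, 0.1, 5.8]
width: 0.0007
```

servo_tool([
  [0,0,0,-3,0,0,0],
  [0,0,0,-4,0,0,0],
  [0,0,0,-5,0,0,0],
  [0,0,0,-10,0,0,0],
  [0,0,0,-20,0,0,0],
  [0,0,0,0,0,0,0],
])

```text
time: 9.6
eef_pos: [0.6444, 0.0668, 0.1624]
ee_rot: [3.02, 1.565, -0.043]
contact_force: [0.6, -0.3, 0.3]
width: 0.0005
```

```bash
python3 -c "
from h import *
rep('padL')"
```

```text
t 9.6 p [0.6444 0.0668 0.1624] tip z 0.1404 F [ 0.55 -0.34  0.26] w 0.0005 J [-0.07  0.65  1.45  0.    1.04  1.42]
[[ 5.500e-03  7.860e-02 -9.969e-01]
 [-2.000e-04 -9.969e-01 -7.860e-02]
 [-1.000e+00  7.000e-04 -5.500e-03]]
padL [  -0.7 -109.2  111.5]
turn about x deg 179.98188436224825
```

servo_tool([
  [0,0,0,-3,-11,11,0],
  [0,0,0,0,-25,26,0],
  [0,0,0,0,-30,30,0],
  [0,0,0,0,-25,26,0],
  [0,0,0,0,-13,13,0],
  [0,0,0,0,-5,5.5,0],
  [0,0,0,0,0,0,0],
  [0,0,0,10,0,0,0],
  [0,0,0,15,0,0,0],
  [0,0,0,6,0,0,0],
  [0,0,0,0,0,0,0],
  [0,0,0,0,0,0,0],
])

```text
time: 10.8
eef_pos: [0.5236, 0.1661, 0.1313]
ee_rot: [2.561, 1.571, -0.503]
contact_force: [-0.7, -0.6, 0.4]
width: -0.0
```

```bash
python3 -c "
from h import *
rep('padL')"
```

```text
t 10.8 p [0.5236 0.1661 0.1313] tip z 0.1093 F [-0.71 -0.63  0.42] w -0.0 J [ 0.1   0.59  1.72 -0.    0.83  1.6 ]
[[ 1.00e-04  7.76e-02 -9.97e-01]
 [-1.00e-04 -9.97e-01 -7.76e-02]
 [-1.00e+00  1.00e-04 -1.00e-04]]
padL [ 0.  -0.7 -1.1]
turn about x deg 179.9229904197416
```

servo_tool([
  [0,0,0,3,-0.5,-1,0],
  [0,0,0,2,0,0,0],
  [0,0,0,1.5,0,0,0],
  [0,0,0,1,0,0,0],
  [0,0,0,0,0,0,0],
  [0,0,0,0,0,0,0],
  [0,0,0,0,0,0,0],
])

```text
time: 11.5
eef_pos: [0.5248, 0.1672, 0.1248]
ee_rot: [3.031, 1.568, -0.032]
contact_force: [0.4, -0.8, 5.0]
width: 0.0003
```

servo_tool([
  [0,0,0,1.5,0,0,0],
  [0,0,0,1.5,0,0,0],
  [0,0,0,1.5,0,0,0],
  [0,0,0,1.5,0,0,0],
  [0,0,0,0,0,0,0],
  [0,0,0,0,0,0,0],
  [0,0,0,0,0,0,0],
])

```text
time: 12.2
eef_pos: [0.5249, 0.1672, 0.1196]
ee_rot: [3.036, 1.568, -0.026]
contact_force: [-0.9, -1.8, 10.4]
width: 0.0003
```

servo_tool([
  [0,0,0,0,0,0,0],
  [0,0,0,0,0,0,0],
])

```text
time: 12.4
eef_pos: [0.5248, 0.1672, 0.1196]
ee_rot: [3.033, 1.568, -0.03]
contact_force: [0.4, -1.2, 9.7]
width: 0.0003
```

servo_tool([
  [0,0,0,-3,0,0,0],
  [0,0,0,-4,0,0,0],
  [0,0,0,-5,0,0,0],
  [0,0,0,-10,0,0,0],
  [0,0,0,-20,0,0,0],
  [0,0,0,0,0,0,0],
])

```text
time: 13.0
eef_pos: [0.5252, 0.1676, 0.1621]
ee_rot: [-3.068, 1.567, 0.153]
contact_force: [0.7, -0.3, -0.9]
width: 0.0005
```

```bash
python3 -c "
from h import *
rep('padL','tagF')"
```

```text
t 13.0 p [0.5252 0.1676 0.1621] tip z 0.1401 F [ 0.69 -0.33 -0.9 ] w 0.0005 J [0.11 0.54 1.7  0.   0.9  1.6 ]
[[ 4.200e-03  7.870e-02 -9.969e-01]
 [ 6.000e-04 -9.969e-01 -7.870e-02]
 [-1.000e+00 -3.000e-04 -4.200e-03]]
padL [-0.   0.7  0.5]
tagF [   0.7  110.1 -164.2]
turn about x deg 179.98570276399172
```

Left: about 10 N at 8.5 mm. I'll cross-check with the rest heights.

```bash
cat >> h.py <<'E'
def heights(names):
    from station import eyes
    for n in("top","side"):
        acc={k:[] for k in names}
        for _ in range(2):
            c=eyes.capture(n);W=cloud(c);pickle.dump(c,open(n+"1.pkl","wb"))
            z=W[...,2]; reg=(abs(W[...,0]-.583)<.13)&(abs(W[...,1]-.06)<.15)&(abs(z-.062)<.006)
            pz=np.median(z[reg])
            for k in names:
                r=np.hypot(W[...,0]-T[k][0],W[...,1]-T[k][1])<.013
                q=z[r&(z>.088)&(z<.112)]; acc[k].append((len(q),round(1000*(np.median(q)-pz),2) if len(q) else None))
        print(n,acc)
        cv2.imwrite(f"pics/{n}_{c['t'][0]:.0f}_{np.random.randint(9999)}.png",c["img"][:,:,::-1])
E
python3 -c "
from h import *
c0=heights(['padL','padR','padF'])
rep('tagF')
for n in('top','side'):
  c=pickle.load(open(n+'0.pkl','rb'));W=cloud(c);z=W[...,2];reg=(abs(W[...,0]-.583)<.13)&(abs(W[...,1]-.06)<.15)&(abs(z-.062)<.006);pz=np.median(z[reg])
  for k in ['padL','padR','padF']:
    r=np.hypot(W[...,0]-T[k][0],W[...,1]-T[k][1])<.013
    print(n,'before',k,1000*(np.median(z[r&(z>.088)&(z<.112)])-pz))
  "
ls pics
```

```text
top {'padL': [(0, None), (0, None)], 'padR': [(113, np.float64(42.11)), (117, np.float64(42.29))], 'padF': [(112, np.float64(39.7)), (108, np.float64(39.72))]}
side {'padL': [(82, np.float64(42.16)), (79, np.float64(42.1))], 'padR': [(62, np.float64(42.64)), (58, np.float64(42.56))], 'padF': [(0, None), (0, None)]}
t 13.2 p [0.5232 0.1672 0.1594] tip z 0.1374 F [-0.48 -0.57 -0.41] w 0.0006 J [0.11 0.54 1.7  0.   0.9  1.6 ]
[[-1.700e-03  7.850e-02 -9.969e-01]
 [-1.000e-04 -9.969e-01 -7.850e-02]
 [-1.000e+00 -0.000e+00  1.700e-03]]
tagF [  -0.3  109.8 -166.2]
turn about x deg 179.97736424931725
top before padL 43.77585765023901
top before padR 43.85278534910738
top before padF 43.76515560727597
side before padL 43.76965198450729
side before padR 43.828695399493746
side before padF 43.988604232107846
side0.png
side_1_8138.png
sidecrop.png
top0.png
top_0_7322.png
topcrop.png
```

The far pad rests about 4.05 mm down, against about 1.6 mm (left) and 1.5 mm (right), so far is the tired one. The force readings agree. Next, the far tag.

servo_tool([
  [0,0,0,-8,11,-16,0],
  [0,0,0,0,22,-34,0],
  [0,0,0,0,28,-41,0],
  [0,0,0,0,24,-38,0],
  [0,0,0,0,16,-24,0],
  [0,0,0,0,9,-13.2,0],
  [0,0,0,0,0,0,0],
  [0,0,0,0,0,0,0],
  [0,0,0,0,0,0,0],
])

```text
time: 14.1
eef_pos: [0.6965, 0.0715, 0.1673]
ee_rot: [-0.225, 1.568, 2.996]
contact_force: [0.2, 0.2, 0.0]
width: 0.0005
```

```bash
python3 -c "
from h import *
rep('tagF')"
```

```text
t 14.1 p [0.6965 0.0715 0.1673] tip z 0.1453 F [0.16 0.24 0.01] w 0.0005 J [-0.06  0.71  1.29  0.    1.14  1.43]
[[-2.800e-03  7.930e-02 -9.968e-01]
 [ 4.000e-04 -9.969e-01 -7.930e-02]
 [-1.000e+00 -6.000e-04  2.800e-03]]
tagF [-0.   0.8 -0.9]
turn about x deg -179.9790595645465
```

servo_tool([
  [0,0,0,14,0.8,-1,0],
  [0,0,0,14,0,0,0],
  [0,0,0,6,0,0,0],
  [0,0,0,4,0,0,0],
  [0,0,0,4,0,0,0],
  [0,0,0,4,0,0,0],
  [0,0,0,4,0,0,0],
  [0,0,0,4,0,0,0],
  [0,0,0,4,0,0,0],
  [0,0,0,3,0,0,0],
  [0,0,0,2,0,0,0],
  [0,0,0,2,0,0,0],
  [0,0,0,0,0,0,0],
  [0,0,0,0,0,0,0],
])

```text
time: 15.5
eef_pos: [0.6988, 0.0699, 0.1028]
ee_rot: [-0.099, 1.57, 3.121]
contact_force: [-0.8, -0.0, 1.0]
width: 0.0003
```

```bash
python3 -c "
from h import *
rep('tagF')"
```

```text
t 15.5 p [0.6988 0.0699 0.1028] tip z 0.0808 F [-0.79 -0.04  1.02] w 0.0003 J [-0.06  0.79  1.33 -0.    1.03  1.43]
[[-1.200e-03  7.860e-02 -9.969e-01]
 [ 0.000e+00 -9.969e-01 -7.860e-02]
 [-1.000e+00 -1.000e-04  1.200e-03]]
tagF [ 0.  -1.   1.2]
turn about x deg 179.98009200482994
```

servo_tool([
  [0,0,0,1.5,0,0,0],
  [0,0,0,1,0,0,0],
  [0,0,0,1,0,0,0],
  [0,0,0,0,0,0,0],
  [0,0,0,0,0,0,0],
])

```text
time: 16.0
eef_pos: [0.6991, 0.0699, 0.1005]
ee_rot: [0.13, 1.571, -2.933]
contact_force: [-1.2, -0.6, 5.1]
width: 0.0007
```

servo_tool([
  [0,0,0,1,0,0,0],
  [0,0,0,1,0,0,0],
  [0,0,0,0,0,0,0],
  [0,0,0,0,0,0,0],
])

```text
time: 16.4
eef_pos: [0.6991, 0.07, 0.1004]
ee_rot: [2.156, 1.571, -0.906]
contact_force: [-4.7, -0.6, 12.4]
width: 0.0006
```

It is at the stop: force rises with no further motion. Now I back off and move clear of the view.

servo_tool([
  [0,0,0,-3,0,0,0],
  [0,0,0,-6,0,0,0],
  [0,0,0,-15,0,0,0],
  [0,0,0,-30,0,0,0],
  [0,0,0,-30,0,0,0],
  [0,0,0,-30,0,0,0],
  [0,0,0,0,20,0,0],
  [0,0,0,0,40,0,0],
  [0,0,0,0,40,0,0],
  [0,0,0,0,40,0,0],
  [0,0,0,0,40,0,0],
  [0,0,0,0,40,0,0],
  [0,0,0,0,40,0,0],
  [0,0,0,0,20,0,0],
  [0,0,0,0,0,0,0],
  [0,0,0,0,0,0,0],
])

```text
time: 18.0
eef_pos: [0.7208, -0.2084, 0.211]
ee_rot: [-1.06, 1.569, 2.16]
contact_force: [-0.3, 0.1, 0.5]
width: 0.0005
```

```bash
python3 -c "
from h import *
heights(['padL','padR','padF'])
rep()
ims=[]
for n,y,x in (('top',100,150),('side',110,160)):
  c=pickle.load(open(n+'1.pkl','rb'));ims.append(cv2.resize(c['img'][y:y+190,x:x+210,::-1],None,fx=1.9,fy=1.9,interpolation=cv2.INTER_CUBIC))
  W=cloud(c);img=c['img'].astype(int)
  for k in ('tagL','tagR','tagF'):
    q=W[(np.hypot(W[...,0]-T[k][0],W[...,1]-T[k][1])<.03)&(img[...,0]>75)&(img[...,1]<60)]
    print(n,k,len(q),np.percentile(q[:,2],[10,50,95]).round(4))
cv2.imwrite('pics/after.png',np.hstack(ims))
"
```

```text
top {'padL': [(113, np.float64(42.19)), (113, np.float64(41.86))], 'padR': [(114, np.float64(42.04)), (114, np.float64(42.21))], 'padF': [(111, np.float64(39.19)), (110, np.float64(39.39))]}
side {'padL': [(100, np.float64(42.26)), (102, np.float64(42.11))], 'padR': [(66, np.float64(42.29)), (67, np.float64(42.66))], 'padF': [(74, np.float64(39.79)), (75, np.float64(39.82))]}
t 18.2 p [ 0.7213 -0.2068  0.2116] tip z 0.1896 F [ 0.47 -0.41 -0.41] w 0.0004 J [-0.43  0.74  1.1   0.    1.3   1.06]
[[-4.000e-04  8.100e-02 -9.967e-01]
 [ 7.000e-04 -9.967e-01 -8.100e-02]
 [-1.000e+00 -7.000e-04  4.000e-04]]
turn about x deg -179.87919655422849
top tagL 163 [0.0808 0.0907 0.1091]
top tagR 163 [0.0804 0.0908 0.1086]
top tagF 163 [0.0748 0.0774 0.0799]
side tagL 167 [0.0817 0.0915 0.1106]
side tagR 118 [0.081  0.0907 0.1089]
side tagF 117 [0.0717 0.0786 0.0804]
```

View pics/after.png

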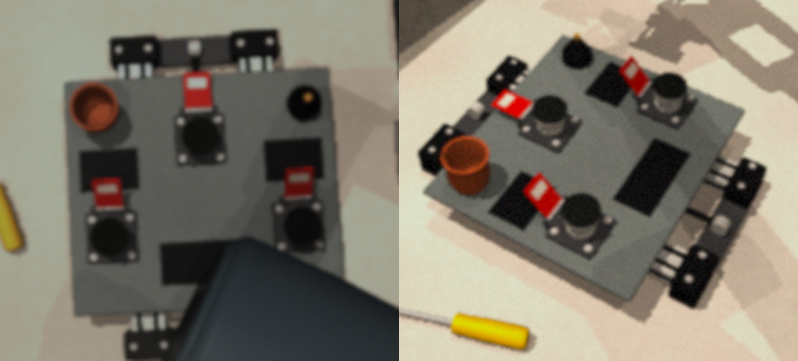

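The far tag lies flat with its upper face at z 0.0774 (expected 0.0775). The other two tags are still standing, and the cup, nozzle and screwdriver are where they were. The arm is clear of everything.

```bash
python3 -c "
from station import ticket
print(ticket.hand_in())"
```

```text
the job is handed in; nothing more can be done
None
```

The far support was the soft one, so I pushed its red tag down flat and handed the job in at about 18 s on the clock. I pressed each pad about 8.5–9.5 mm down with the closed fingertips and let it up again before touching any tag.

| Pad | Force at depth | Rests below its start |
|---|---|---|
| Right | about 15 N at 9.5 mm | about 1.5 mm |
| Far | about 5.7 N at 9.5 mm | about 4 mm |
| Left | about 10 N at 8.5 mm | about 1.6 mm |

- **Tags:** the far tag's upper face measures 0.077 m in the top view and 0.079 m in the side view, against 0.0775 m for flat. It met its stop at about 12 N. The left and right tags still stand.
- **Loose things:** the cup, nozzle and screwdriver look unmoved in the last pictures. I did not measure their positions again.
- **Not quite in agreement:** the left pad's force was lower than the stated stiffness predicts for a sound spring, by about 1–3 N. Its rest height was that of a sound one, though, and the far pad was clearly softest by both force and rest height.

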